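# Slide the bell tray under the teak stand

## Robot

A 7-joint arm with a two-finger parallel gripper is mounted at the origin on the work surface. World frame = base frame: x ahead of the robot, y to its left, z up, the work surface at z = 0. Lengths are in m, angles in rad, forces in N, time in s.
With the tool pointing down it reaches from about 0.425 to 0.875 m from the base axis. Payload 9.9 kg.
Tool frame: the origin (TCP) lies at the very end of the fingers, on their centre line; the grasp point (between the pads) lies 19 mm behind it; z points along the fingers, y is the direction in which the jaws open and shut (so a half turn about z gives the same grasp; the last joint's range is limited). The gripper opens to 85 mm and grips with 20 to 120 N. Pads are 22 mm wide; open, the fingers measure 114 mm over their backs; the gripper's body (76 mm by 85 mm) begins 54 mm behind the grasp point. The pads swing forward as they close: fully open they stand 13 mm farther back than shut.
Start: joints at [1.171, 0.576, 0.025, 1.437, -0.015, 1.129, -0.057], TCP at [0.21, -0.642, 0.231] pointing down, gripper open.
Joint ranges: [-2.76, 2.76], [-0.34, 2.15], [-1.52, 1.57], [0.19, 2.46], [-1.09, 4.23], [0.17, 1.99], [-2.82, 2.82]. Speed limits (rad/s): [2.22, 2.22, 3.01, 3.01, 3.14, 3.14, 3.14].

## Interface

Orientations are given as a unit quaternion [x, y, z, w].
In Python, from plant import robot gives the robot as it stands.
- The arm moves only by the tool arm_command, never from a script. Its argument "rows" is a list of rows, each a list of 7 numbers: the shift along the tool's x, y, z in mm, then the turn, a rotation vector about the tool's x, y, z in degrees, then the opening, from 0 (shut) to 1 (fully open). In form: [[x, y, z, ax, ay, az, grip], ...]. A call has 1 to 5 rows; each row is the pose to reach, as a shift and turn from the pose commanded when the call began, along the tool's axes at that moment; what a row does not reach only later rows make up. A row lasts 1/12 s, in which the tool goes at most 41.7 mm and 7.16 degrees, less where a joint would pass 70% of its speed; a pose out of reach is approached as far as the arm can. A call with a gripper value outside its range is refused whole. The fingers move at their own pace and stop on an object; "squeeze" is the grip in N (left out, the last holds). Time passes only in rows, so rows that repeat a pose let the fingers close. It gives the time, the measured TCP pose, the force and the opening at its end, in the units of the state.
- robot.get_state(): the state, without advancing time (a new reading comes with each control period).
- robot.get_image(name): name is "scene" or "side" or "wrist"; returns a dict with "img" (384x512x3 uint8, red, green, blue), "fovy" (degrees; the focal length in pixels is half the picture's height over the tangent of half this angle, whatever the lens; pixels are square), "cx", "cy" (the principal point, pixels), "k1" (the pictures are not rectified: a ray, as slopes to the right and down, at radius r is drawn at 1 + k1 r^2 times it, then the intrinsics apply), "cam_to_world" (4x4, takes a point from camera to world coordinates). Camera axes: x right, y up, looking along -z (the intrinsics and any distortion apply to the point x, -y, -z); pixel columns grow to the right and rows downward; lengths in m; the calibration is good to about 2 mm. A picture is of the moment at which its call begins. There is no depth.
- robot.close_job(): hands the job in, once; it reports no verdict.
Trained networks look in a picture, given as the dict that the camera call returned (one of the last four; its "shot" number tells which), for a name from the list of things; names that differ only in an ending like _2 or _b are one class to them, and where a whole thing is asked for, a point or a joint stands for the part that bears it (a point fixed in the world has none). Each returns a list of dicts, best first, with "conf" (0 to 1); they miss things now and then, are a little off and sometimes report something else, mostly with a low value. They report only what shows in the picture. A call takes as long as a camera call. They do not tell look-alikes from the thing itself.
- robot.find_in(picture, name): "at" ([column, row] in pixels, amid what is visible of it).
- robot.tip_of(picture, name): "at" ([column, row] in pixels: a listed point, or the origin of a listed thing).
The state is a dict: "clock": time; "joint_pos": joint angles; "qd": joint speeds; "tau": joint torques, N m; "tool_pos": TCP position; "orientation": TCP orientation; "contact_force": force on the tool from outside, world axes, zero at the start; "wrist_torque": the same for the moment, N m; "width": finger opening in m.
Only numpy, scipy, OpenCV 4.12 (cv2) and the standard library are available. Lean on these libraries where they do the work, as an engineer would, in place of code of your own. Each camera call takes 0.05 s, during which the arm holds its last target. There are 200 camera calls.

## Task

Take the round bamboo tray that carries the bell by its grip and slide it flat along the desk under the open teak stand, until its round dish is wholly beneath the stand's top, with the tray pointing straight in and its grip left sticking out at the front. The bell must stay standing on the tray, nothing may knock against the stand, and the oblong bamboo tray stays where it is.

Things in the scene. Friction and masses are not known exactly. Their poses are not given: they have to be found in the camera images.
- stand: Fixed open teak stand: top 190 deep (x), 224 wide (y), 12 thick, on 12 mm side panels left and right; front and back open. Space beneath 200 wide, 75 high; top face at 87, a 16 mm book on its rear half. Origin: centre of its underside, on the desk. +x runs from the front opening to the back; top's edges at x = -95 and +95 mm. A white remote holder (160 x 170 x 95 high) stands left or right of it.
- tray_center (a point): Centre of the loose round bamboo tray's dish, 8 mm above the desk. Dish 130 across, 16 high, rim 4 thick, inner floor at 8. +x points from the grip through the dish centre to its far side. A bar 14 high, 18 wide runs from the dish along -x to the upright grip block, whose outer end is 139 mm from the dish centre. About 300 g.
- tray_grip (a point): Where to grasp the round tray: an upright bamboo block 34 long (x), 18 wide (y), 34 high from the desk; the point is its middle in x and y, 24 mm above the desk, 122 mm from the dish centre along the tray's -x. Same axes as tray_center; pinch across y from above.
- bell_mid (a point): Loose silver steel counter bell standing in the round tray: black base 60 diameter, domed, 46 high with its push pin (top at 54 mm above the desk when on the tray). The point is on its upright z axis, 23 mm above its underside. About 120 g.
- oblong_center (a point): Centre of the dish of the other bamboo tray, which stays: oblong, 150 (x) by 100 (y) by 16 high, with the same kind of grip (block centred 132 mm along -x) and a flat metal tin in it; the point is 8 mm above the desk. It stands well to one side.
There are look-alikes about, which are no part of the job. Leave any purple or red look-alike of the part that bears tray_center alone.

How it is judged:
By the outcome, as a careful person would: the job done as asked, in the order asked, and still so for the second after the job is handed in, with the robot touching nothing.
It also fails if it takes over 42 s, if anything falls off the work surface, if the arm or the gripper's body presses on something with over 40 N, if the wrist force passes 120 N, or if a joint passes its speed limit or range.

## Working session

There is one attempt and no reset: what is moved stays moved. The work goes in short steps, Python scripts to look and compute and a tool call to move; the robot and the scene stay as the last step left them, time stands still between calls to the robot, and variables do not carry over. Pictures are saved under pics/ and viewed, about 8 in all and at most 12, crops included, and the job is handed in when it is done.

Besides the shell and the picture viewer there is one more tool, called as a command line: name --pt "numbers of a row" for each row, then --argument value for the rest. arm_command: Moves the arm, as the interface text tells. Its arguments: {"type":"object","properties":{"rows":{"type":"array","items":{"type":"array","items":{"type":"number"}}},"squeeze":{"type":"number"}},"required":["rows"]}

```bash
mkdir -p pics && cat > h.py <<'E'
import numpy as np, cv2
from plant import robot
np.set_printoptions(precision=4, suppress=True)
def K(p):
    h=p["img"].shape[0]; f=h/2/np.tan(np.radians(p["fovy"])/2); return f
def ray(p,uv):
    f=K(p); d=np.array([[uv[0]-p["cx"],uv[1]-p["cy"]]])/f
    u=d.copy()
    for _ in range(30): u=d/(1+p["k1"]*(u**2).sum())
    T=np.array(p["cam_to_world"]); v=T[:3,:3]@np.array([u[0,0],-u[0,1],-1]); return T[:3,3],v
def onz(p,uv,z):
    o,v=ray(p,uv); return o+v*(z-o[2])/v[2]
def proj(p,X):
    T=np.array(p["cam_to_world"]); c=T[:3,:3].T@(np.asarray(X,float)-T[:3,3]); s=np.array([c[0],-c[1]])/-c[2]
    s=s*(1+p["k1"]*(s**2).sum()); return s*K(p)+[p["cx"],p["cy"]]
def save(p,n): cv2.imwrite(n,p["img"][:,:,::-1])
E
python3 - <<'E'
from h import *
for n in ["scene","side","wrist"]:
    p=robot.get_image(n); save(p,f"pics/{n}0.png")
    for t,z in [("stand",0),("tray_center",.008),("tray_grip",.024),("bell_mid",.031),("oblong_center",.008)]:
        for r in robot.tip_of(p,t)[:4]: print(n,t,np.round(r["at"],1),round(r["conf"],2),onz(p,r["at"],z)[:2])
a=cv2.imread("pics/scene0.png");b=cv2.imread("pics/side0.png");c=cv2.imread("pics/wrist0.png")
cv2.imwrite("pics/two.png",cv2.resize(np.vstack([a,b]),(800,1200)))
cv2.imwrite("pics/scene0b.png",cv2.resize(a,(800,600)));cv2.imwrite("pics/side0b.png",cv2.resize(b,(800,600)))
print(robot.get_state())
E
```

```text
scene stand [161.  198.4] 0.65 [ 0.7742 -0.1236]
scene tray_center [243.3 197.3] 0.91 [0.5618 0.0416]
scene tray_center [409.6 274.1] 0.72 [0.3391 0.5444]
scene tray_center [319.3 185.6] 0.68 [0.3354 0.159 ]
scene tray_center [266.2 111. ] 0.55 [ 0.263  -0.2119]
scene tray_grip [275.6 174.7] 0.86 [0.4295 0.0447]
scene tray_grip [244.1 130.5] 0.85 [ 0.3955 -0.174 ]
scene tray_grip [381.5 234.4] 0.79 [0.317  0.4105]
scene tray_grip [350.8 207.8] 0.74 [0.3234 0.2878]
scene bell_mid [243.9 195.1] 0.57 [0.5636 0.0479]
scene oblong_center [302.8 283.2] 0.77 [0.6013 0.3766]
scene oblong_center [244.8 196. ] 0.64 [0.5549 0.0406]
side stand [254.9 139.1] 0.83 [ 0.7842 -0.1228]
side tray_center [195.6 379.7] 0.96 [0.3372 0.5251]
side tray_center [305.8 268.2] 0.73 [0.338  0.1566]
side tray_center [399.4 205.8] 0.73 [ 0.2647 -0.1929]
side tray_center [266.7 198.9] 0.69 [0.5664 0.0545]
side tray_grip [276.6 302.4] 0.92 [0.3262 0.2824]
side tray_grip [357.8 185.3] 0.82 [ 0.3946 -0.162 ]
side tray_grip [237.  343.6] 0.81 [0.3247 0.4136]
side tray_grip [301.4 216.3] 0.57 [0.4446 0.0454]
side bell_mid [272.6 191.4] 0.75 [0.5603 0.0363]
side oblong_center [176.  260.9] 0.81 [0.5946 0.3697]
{'clock': 0.9, 'joint_pos': array([ 1.1712,  0.5757,  0.0249,  1.4371, -0.015 ,  1.129 , -0.0565]), 'qd': array([-0.0001,  0.    , -0.0014, -0.0015, -0.0002, -0.001 , -0.0014]), 'tau': array([  0.0002, -76.5486,   2.2484, -28.6296,   0.0153,   0.0026,
         0.    ]), 'tool_pos': array([ 0.2096, -0.6416,  0.2313]), 'orientation': array([ 0.9876,  0.1573,  0.    , -0.    ]), 'contact_force': array([ 0.1584, -0.1174,  0.3652]), 'wrist_torque': array([-0.0069, -0.0204, -0.0274]), 'width': 0.08541782805281996}
```

View pics/scene0b.png

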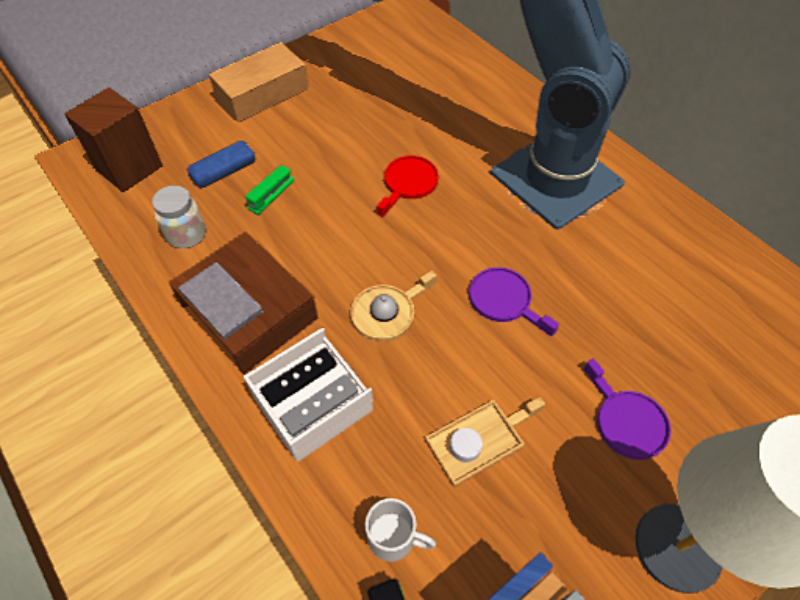

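View pics/side0b.png

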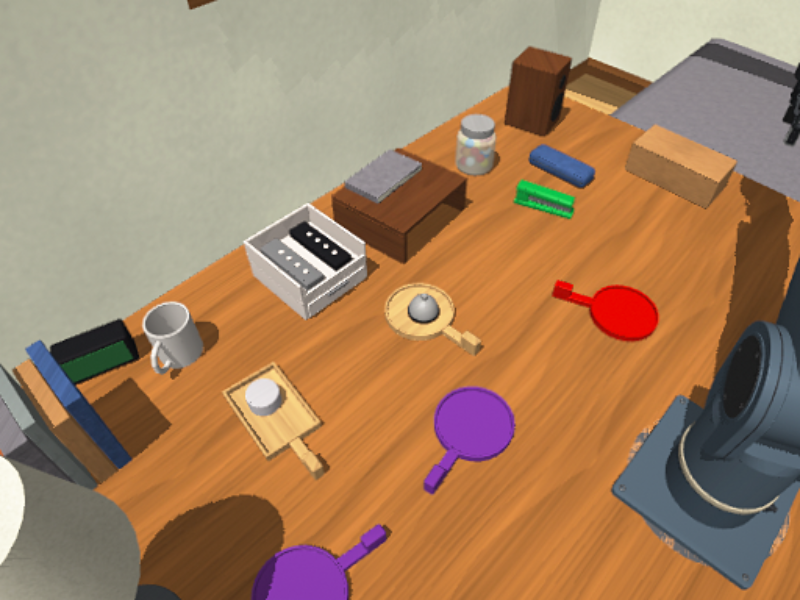

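Scene: the bell tray is at (382,310) in the 800-px view. The look-alikes are red at (410,178) and purple at (500,295) and (632,423), and the oblong tray with the tin is at (473,442). Only the round bamboo one carries the bell. The teak stand is at (245,300), with the white holder at (308,393) on its +y side.

```bash
cat > fit.py <<'E'
from h import *
from scipy.optimize import least_squares
def W(q,P): c,s=np.cos(q[2]),np.sin(q[2]); P=np.asarray(P,float); return np.c_[q[0]+c*P[:,0]-s*P[:,1],q[1]+s*P[:,0]+c*P[:,1],P[:,2]]
TOP=[[-.095,-.112,.087],[-.095,.112,.087],[.095,.112,.087],[.095,-.112,.087],[-.095,-.112,0],[-.095,.112,0]]
t=np.linspace(0,2*np.pi,41)
DISH=np.c_[.065*np.cos(t),.065*np.sin(t),.016+0*t]
GR=[[-.105,.009,.034],[-.105,-.009,.034],[-.139,-.009,.034],[-.139,.009,.034]]
def draw(img,p,X,sc,off,col):
    u=np.array([proj(p,x) for x in X]); u=((u+.5-off)*sc).astype(int)
    cv2.polylines(img,[u.reshape(-1,1,2)],True,col,1)
E
python3 - <<'E'
from fit import *
ps={n:robot.get_image(n) for n in ["scene","side"]}
k=.64
obs=[("side",2-2,0,)]
C={"scene":[(245,235),(316,298),(172,291)],"side":[(334,200),(405,234),(466,182),(395,150)]}
for n in C:
    for c in C[n]: print(n,c,onz(ps[n],np.array(c)*k,.087))
E
```

```text
scene (245, 235) [ 0.7048 -0.2345  0.087 ]
scene (316, 298) [ 0.675  -0.0134  0.087 ]
scene (172, 291) [ 0.8896 -0.2001  0.087 ]
side (334, 200) [0.8464 0.0014 0.087 ]
side (405, 234) [ 0.6692 -0.0225  0.087 ]
side (466, 182) [ 0.688  -0.2311  0.087 ]
side (395, 150) [ 0.88   -0.2132  0.087 ]
```

```bash
python3 - <<'E'
from fit import *
ps={n:robot.get_image(n) for n in ["scene","side"]}
k=.64
C={"scene":{0:(245,235),1:(316,298),3:(172,291)},"side":{2:(334,200),1:(405,234),0:(466,182),3:(395,150)}}
f=lambda q:np.concatenate([proj(ps[n],W(q,TOP)[i])-np.array(c)*k for n in C for i,c in C[n].items()])
s=least_squares(f,[.78,-.12,.11],loss="soft_l1"); q=s.x; print(q,np.degrees(q[2]),np.round(s.fun,1))
tr=[.5635,.047,0.0]
out=[]
for n,o in [("scene",(105,130)),("side",(205,85))]:
    p=ps[n];o=np.array(o);w,h=(180,120) if n=="scene" else (180,145)
    im=cv2.resize(p["img"][o[1]:o[1]+h,o[0]:o[0]+w,::-1],None,fx=4.4,fy=4.4 if 0 else 4.4,interpolation=cv2.INTER_CUBIC)[:]
    im2=im.copy()
    T=W(q,TOP); draw(im2,p,T[:4],4.4,o,(0,255,0)); draw(im2,p,T[[0,1,5,4]],4.4,o,(0,255,0))
    draw(im2,p,W(tr,DISH),4.4,o,(255,0,0)); draw(im2,p,W(tr,GR),4.4,o,(255,0,0))
    cv2.imwrite(f"pics/ov_{n}.png",cv2.resize(im2,(min(792,im2.shape[1]),min(600,im2.shape[0]))) if im2.shape[0]<=600 else im2[-600:])
E
```

```text
[ 0.7764 -0.1163  0.137 ] 7.852313366744907 [ 1.  -2.1  1.3 -2.4 -1.  -3.6 -3.3 -0.3 -0.4  1.  -0.5 -2.4 -1.  -0.8]
```

View pics/ov_scene.png

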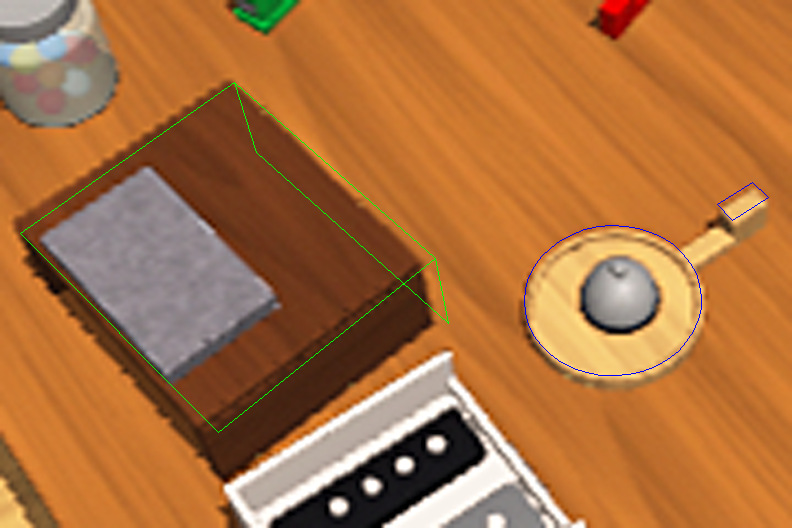

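View pics/ov_side.png

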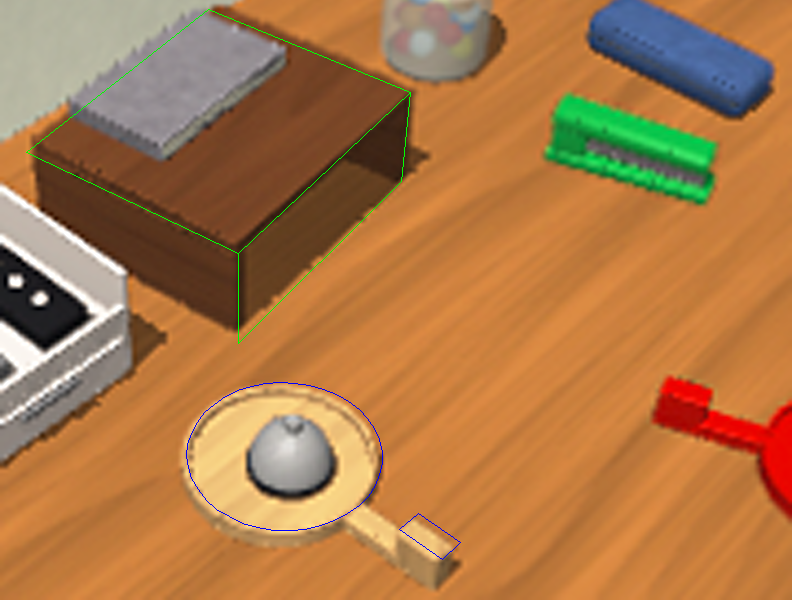

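```bash
python3 - <<'E'
from fit import *
ps={n:robot.get_image(n) for n in ["scene","side"]}
O={"scene":(105,130),"side":(205,85)};D={"scene":(0,0),"side":(0,38)}
C={"scene":{0:(233,80),1:(424,270),3:(18,222),5:(435,318)},"side":{1:(240,246),0:(410,92),3:(208,10),5:(237,330),4:(402,182),2:(33,152)}}
px=lambda n,c:(np.array(c)+D[n])/4.4+O[n]-.5
def run(names,P,C,q0):
    f=lambda q:np.concatenate([proj(ps[n],W(q,P)[i])-px(n,c) for n in names for i,c in C[n].items()])
    s=least_squares(f,q0,loss="soft_l1"); print(names,s.x,np.degrees(s.x[2]),np.round(s.fun,1))
for nm in (["scene"],["side"],["scene","side"]): run(nm,TOP,C,[.78,-.12,.1])
C={"scene":{0:(718+4,207-1),3:(752,185)},"side":{0:(0,0)}}
for n in ps:
    g=[r for r in robot.tip_of(ps[n],"tray_grip")]; d=robot.tip_of(ps[n],"tray_center")
    for r,z in [(x,.024) for x in g]+[(x,.008) for x in d]:
        X=onz(ps[n],r["at"],z); 
        if abs(X[1]-.045)<.03: print(n,X,r["conf"])
E
```

```text
['scene'] [ 0.7803 -0.1231  0.0914] 5.237369775643388 [ 0.3 -0.2  0.  -1.5 -1.   0.1  0.5  2.2]
['side'] [ 0.7783 -0.1191  0.1355] 7.760880459613856 [-0.2  1.   0.2 -0.5  0.3 -0.7  0.5  2.4  0.1 -0.7 -1.3 -0.7]
['scene', 'side'] [ 0.7792 -0.1216  0.1187] 6.8023548410231855 [-0.4 -0.1  0.8 -2.5 -0.9  1.3  1.2  1.3 -0.6  0.5  0.7 -0.5  1.3 -1.1
  0.1  1.9  0.6 -0.8 -1.  -1.6]
scene [0.4374 0.0529 0.024 ] 0.75
scene [0.5666 0.0518 0.008 ] 0.67
side [0.454  0.0418 0.024 ] 0.85
side [0.5701 0.0521 0.008 ] 0.84
```

```bash
cat > go.py <<'E'
from h import *
from scipy.spatial.transform import Rotation as R
import sys
def pose(yaw,tilt=0):  # tool x along yaw, body leaning back by tilt (deg)
    return R.from_euler('z',yaw,degrees=True)*R.from_euler('x',180,degrees=True)*R.from_euler('y',tilt,degrees=True)
def rel(x,yaw,tilt=0):
    s=robot.get_state(); r=R.from_quat(s["orientation"])
    d=r.inv().apply(np.array(x)-s["tool_pos"])*1000; w=(r.inv()*pose(yaw,tilt)).as_rotvec(degrees=True)
    print("t",round(s["clock"],2),"pos",s["tool_pos"],"eul",R.from_quat(s["orientation"]).as_euler('ZYX',degrees=True),"F",s["contact_force"],"w",round(s["width"],4)); print("shift",np.round(d,1),"rot",np.round(w,2))
if __name__=="__main__":
    a=list(map(float,sys.argv[1:])); rel(a[:3],*a[3:])
E
python3 go.py .52 -.3 .26 0; python3 go.py .44 .047 .25 0; python3 -c "
from go import *
print(pose(0,10).apply([0,0,1]))
p=robot.get_image('wrist');s=robot.get_state();r=R.from_quat(s['orientation']);T=np.array(p['cam_to_world']);print(r.inv().apply(T[:3,3]-s['tool_pos']),r.inv().apply(-T[:3,2]),r.inv().apply(T[:3,0]),p['fovy'],p['k1'])"
```

```text
t 1.4 pos [ 0.2096 -0.6416  0.2313] eul [  18.0928   -0.0002 -179.9989] F [-0.0135  0.1737 -0.326 ] w 0.0853
shift [ 401.1 -228.3  -28.7] rot [-0.   -0.   18.09]
t 1.4 pos [ 0.2096 -0.6416  0.2313] eul [  18.0928   -0.0002 -179.9989] F [-0.0135  0.1737 -0.326 ] w 0.0853
shift [ 432.8 -583.   -18.7] rot [-0.   -0.   18.09]
[ 0.1736 -0.     -0.9848]
[ 0.0823  0.0002 -0.1423] [-0.3191  0.0002  0.9477] [ 0.0003  1.     -0.0001] 59.66078757644594 -0.04878643658022918
```

arm_command --pt "401 -228 -29 0 0 -82 1" --pt "401 -228 -29 0 0 -82 1" --pt "401 -228 -29 0 0 -82 1" --pt "401 -228 -29 0 0 -82 1" --pt "401 -228 -29 0 0 -82 1"

```text
clock: 1.87
tool_pos: [0.3506, -0.4863, 0.2447]
orientation: [0.89, 0.456, -0.0, 0.0]
contact_force: [1.2, 0.1, -0.1]
width: 0.0856
```

```bash
python3 go.py .52 -.3 .26 100
```

```text
t 1.87 pos [ 0.3506 -0.4863  0.2447] eul [ 54.2453   0.0142 179.9745] F [ 1.2495  0.0657 -0.1484] w 0.0856
shift [250.2  28.7 -15.3] rot [  0.02   0.02 -45.75]
```

arm_command --pt "250 29 -15 0 0 -46 1" --pt "250 29 -15 0 0 -46 1" --pt "250 29 -15 0 0 -46 1" --pt "250 29 -15 0 0 -46 1" --pt "250 29 -15 0 0 -46 1"

```text
clock: 2.28
tool_pos: [0.4917, -0.3335, 0.2573]
orientation: [0.707, 0.707, -0.0, 0.0]
contact_force: [0.7, -0.8, 0.4]
width: 0.0854
```

```bash
python3 go.py .46 .045 .26 180
```

```text
t 2.28 pos [ 0.4917 -0.3335  0.2573] eul [ 90.0494   0.0325 179.974 ] F [ 0.7165 -0.8123  0.4388] w 0.0854
shift [378.5 -31.3  -3. ] rot [ -0.01   0.05 -89.95]
```

arm_command --pt "378 -31 -3 0 0 -90 1" --pt "378 -31 -3 0 0 -90 1" --pt "378 -31 -3 0 0 -90 1" --pt "378 -31 -3 0 0 -90 1" --pt "378 -31 -3 0 0 -90 1"

```text
clock: 2.7
tool_pos: [0.4741, -0.1255, 0.2587]
orientation: [0.455, 0.89, -0.0, 0.0]
contact_force: [0.4, -0.3, 0.5]
width: 0.0851
```

```bash
python3 go.py .46 .045 .26 180
```

```text
t 2.7 pos [ 0.4741 -0.1255  0.2587] eul [125.8651   0.0429 179.9927] F [ 0.4042 -0.3033  0.5307] w 0.0851
shift [146.5  88.4  -1.4] rot [ -0.01   0.04 -54.13]
```

arm_command --pt "146 88 -1 0 0 -54 1" --pt "146 88 -1 0 0 -54 1" --pt "146 88 -1 0 0 -54 1" --pt "146 88 -1 0 0 -54 1" --pt "146 88 -1 0 0 -54 1"

```text
clock: 3.12
tool_pos: [0.4606, 0.0508, 0.2607]
orientation: [0.155, 0.988, 0.002, 0.001]
contact_force: [-0.0, 0.1, -0.1]
width: 0.0855
```

```bash
python3 go.py .46 .045 .26 180
```

```text
t 3.12 pos [0.4606 0.0508 0.2607] eul [162.2134   0.0836 179.782 ] F [-0.0175  0.1132 -0.0902] w 0.0855
shift [-1.2 -5.7  0.6] rot [  0.2    0.12 -17.79]
```

arm_command --pt "-1 -6 1 0 0 -18 1" --pt "-1 -6 1 0 0 -18 1" --pt "-1 -6 1 0 0 -18 1" --pt "-1 -6 1 0 0 -18 1"

```text
clock: 3.45
tool_pos: [0.4604, 0.0365, 0.2584]
orientation: [0.004, 1.0, -0.0, 0.0]
contact_force: [-0.6, -0.7, 0.2]
width: 0.0849
```

```bash
python3 - <<'E'
from fit import *
p=robot.get_image("wrist"); cv2.imwrite("pics/w1.png",p["img"][:,:,::-1])
for t,z in [("stand",0),("tray_center",.008),("tray_grip",.024),("bell_mid",.031)]:
    for r in robot.tip_of(p,t)[:2]: print(t,np.round(r["at"],1),round(r["conf"],2),onz(p,r["at"],z)[:2])
im=cv2.resize(p["img"][:,:,::-1],(800,600),interpolation=cv2.INTER_CUBIC); o=np.zeros(2); sc=800/512
q=[.779,-.1214,.119]; T=W(q,TOP); draw(im,p,T[:4],sc,o,(0,255,0)); draw(im,p,T[[0,1,5,4]],sc,o,(0,255,0))
tr=[.565,.05,0]; draw(im,p,W(tr,DISH),sc,o,(255,0,0)); draw(im,p,W(tr,GR),sc,o,(255,0,0)); cv2.imwrite("pics/w1o.png",im)
E
```

```text
stand [149.3 353.6] 0.8 [ 0.7825 -0.1267]
tray_center [370.5  37.7] 0.73 [0.339  0.1656]
tray_grip [64.4 92.1] 0.84 [ 0.3921 -0.171 ]
tray_grip [489.4  18.8] 0.64 [0.32   0.2859]
bell_mid [258.8 230.6] 0.91 [0.5579 0.0427]
bell_mid [502.3 249.1] 0.25 [0.5885 0.3553]
```

View pics/w1o.png

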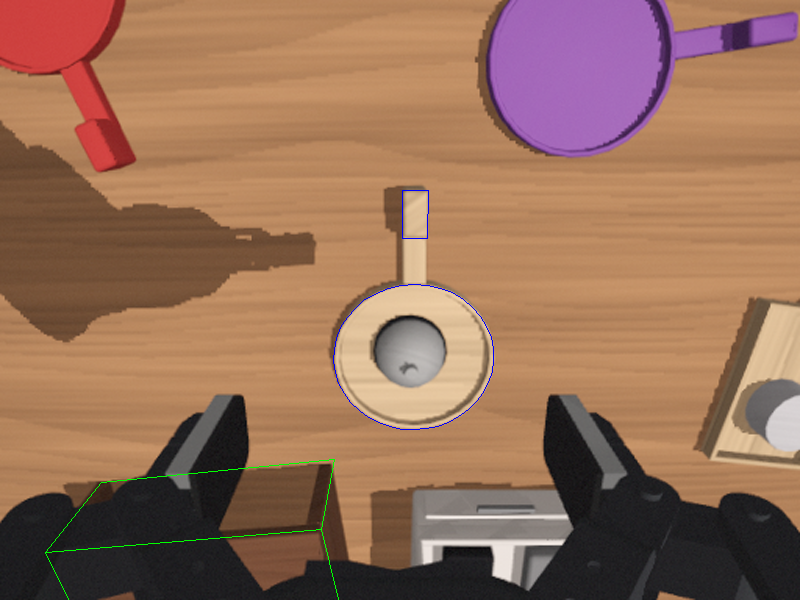

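The overlay matches the picture: the bell tray's dish is at (413,356) and its grip at (415,213), yaw ≈ 0. The stand's front-left edge, around (333,461), also fits. Next I descend on the grip, about 7 mm outward of its centre so the gripper body stays clear of the stand later.

```bash
python3 go.py .436 .050 .06 180
```

```text
t 3.7 pos [0.4605 0.0366 0.2585] eul [ 179.2212    0.0125 -179.992 ] F [-0.1593  0.6141  0.1502] w 0.0851
shift [ 24.7  13.1 198.5] rot [-0.01  0.01 -0.78]
```

arm_command --pt "25 13 40 0 0 -1 1" --pt "25 13 80 0 0 -1 1" --pt "25 13 120 0 0 -1 1" --pt "25 13 160 0 0 -1 1" --pt "25 13 190 0 0 -1 1"

```text
clock: 4.12
tool_pos: [0.4345, 0.0499, 0.066]
orientation: [-0.002, 1.0, 0.0, -0.001]
contact_force: [0.1, -0.4, -0.1]
width: 0.0854
```

```bash
python3 - <<'E'
from fit import *
p=robot.get_image("wrist");p=robot.get_image("wrist")
for t,z in [("tray_grip",.024),("tray_center",.008)]:
    for r in robot.tip_of(p,t)[:2]: print(t,np.round(r["at"],1),round(r["conf"],2),onz(p,r["at"],z)[:2])
im=cv2.resize(p["img"][:,:,::-1],(800,600),interpolation=cv2.INTER_CUBIC); o=np.zeros(2); sc=800/512
tr=[.565,.05,0]; draw(im,p,W(tr,DISH),sc,o,(255,0,0)); draw(im,p,W(tr,GR),sc,o,(255,0,0)); cv2.imwrite("pics/w2o.png",im)
E
python3 go.py .436 .050 .008 180
```

```text
tray_grip [251.5 236.7] 0.87 [0.442  0.0487]
tray_center [457.   60.7] 0.58 [0.3404 0.1641]
t 4.32 pos [0.4356 0.0504 0.0689] eul [-179.6478   -0.0515 -179.9969] F [-0.5016  0.1103  0.6414] w 0.0854
shift [-0.4 -0.4 60.9] rot [-0.   -0.05  0.35]
```

View pics/w2o.png

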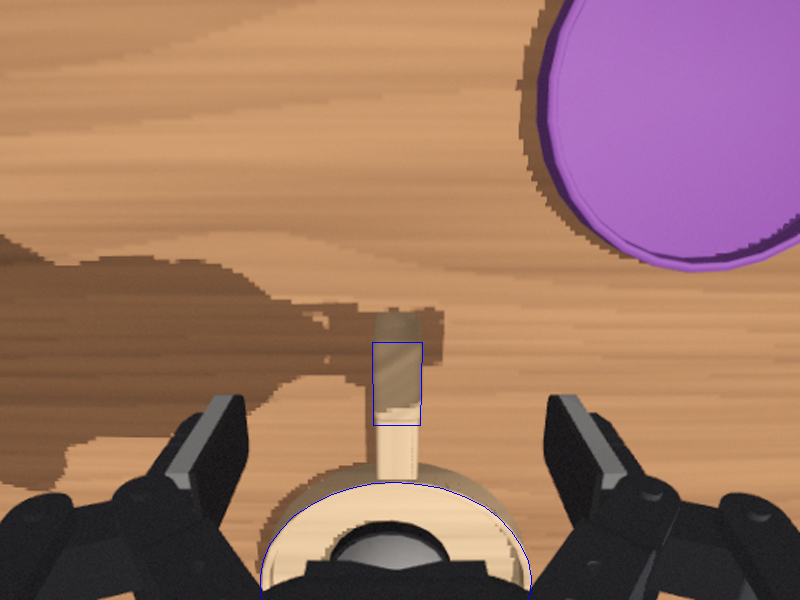

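The grip block in the close view (372–422, 342–425) coincides with the overlay and sits centred between the fingers. I lower and grip.

arm_command --pt "0 0 25 0 0 0 1" --pt "0 0 45 0 0 0 1" --pt "0 0 61 0 0 0 1" --pt "0 0 61 0 0 0 1" --pt "0 0 61 0 0 0 0.5" --squeeze 30

```text
clock: 4.73
tool_pos: [0.4368, 0.0501, 0.009]
orientation: [-0.003, 1.0, -0.0, 0.001]
contact_force: [-0.2, -0.6, 0.2]
width: 0.0749
```

arm_command --pt "0 0 0 0 0 0 0.3" --pt "0 0 0 0 0 0 0.2" --pt "0 0 0 0 0 0 0.1" --pt "0 0 0 0 0 0 0.05" --pt "0 0 0 0 0 0 0.0" --squeeze 30

```text
clock: 5.15
tool_pos: [0.436, 0.0499, 0.0081]
orientation: [-0.003, 1.0, -0.0, 0.001]
contact_force: [-0.7, -1.4, 10.6]
width: 0.0175
```

arm_command --pt "0 0 0 0 0 0 0" --pt "0 0 0 0 0 0 0" --pt "0 0 0 0 0 0 0"

```text
clock: 5.4
tool_pos: [0.436, 0.0499, 0.0081]
orientation: [-0.003, 1.0, -0.0, 0.001]
contact_force: [-1.3, -1.5, 10.2]
width: 0.0173
```

```bash
python3 go.py .436 .050 .008 180
python3 - <<'E'
from fit import *
from go import R
# stand yaw refine; plan
q=[.779,-.1214,.119]
for xc in (-.19,-.02):
    d=W(q,[[xc,0,0]])[0]; g=W(q,[[xc-.129,0,0]])[0]; print(xc,"dish",d,"tcp",g)
E
```

```text
t 5.4 pos [0.436  0.0499 0.0081] eul [-179.6715    0.0648 -179.9822] F [-1.3178 -1.4552 10.2129] w 0.0173
shift [-0.   0.1  0.1] rot [-0.02  0.06  0.33]
-0.19 dish [ 0.5903 -0.144   0.    ] tcp [ 0.4623 -0.1593  0.    ]
-0.02 dish [ 0.7591 -0.1238  0.    ] tcp [ 0.6311 -0.1391  0.    ]
```

arm_command --pt "0 -3 -0.5 0 0 0 0" --pt "-1 -9 -0.5 0 0 0 0" --pt "-2 -18 -0.5 0 0 0 0" --pt "-4 -28 -0.5 0 0 0 0" --pt "-5 -39 -0.5 0 0 0 0"

```text
clock: 5.82
tool_pos: [0.4415, 0.011, 0.0081]
orientation: [-0.004, 1.0, 0.001, 0.001]
contact_force: [-0.4, 3.9, 4.2]
width: 0.0176
```

arm_command --pt "-1 -11 0 0 0 0 0" --pt "-3 -22 0 0 0 0 0" --pt "-4 -33 0 0 0 0 0" --pt "-5 -44 0 0 0 0 0" --pt "-7 -55 0 0 0 0 0"

```text
clock: 6.23
tool_pos: [0.4483, -0.0444, 0.0081]
orientation: [-0.003, 1.0, 0.001, 0.0]
contact_force: [-0.7, 4.5, 4.4]
width: 0.0175
```

arm_command --pt "-1 -11 0 0 0 0 0" --pt "-3 -22 0 0 0 0 0" --pt "-4 -32 0 0 0 0 0" --pt "-5 -41 0 0 0 0 0" --pt "-6 -49 0 0 0 0 0"

```text
clock: 6.65
tool_pos: [0.4546, -0.0935, 0.0081]
orientation: [-0.003, 1.0, 0.0, 0.0]
contact_force: [-0.0, 4.2, 4.9]
width: 0.0176
```

```bash
python3 go.py .462 -.159 .0075 186.8
```

```text
t 6.65 pos [ 0.4546 -0.0935  0.0081] eul [-179.6449    0.0456  179.9529] F [-0.0085  4.1692  4.9053] w 0.0176
shift [ -6.9 -65.5   0.6] rot [ 0.04  0.05 -6.44]
```

arm_command --pt "-1 -9 0 0 0 -0.6 0" --pt "-2 -19 0 0 0 -1.6 0" --pt "-3 -29 0 0 0 -2.6 0" --pt "-4 -39 0 0 0 -3.6 0" --pt "-5 -48 0 0 0 -4.6 0"

```text
clock: 7.07
tool_pos: [0.4597, -0.1413, 0.0081]
orientation: [-0.044, 0.999, 0.0, 0.0]
contact_force: [0.3, 5.0, 5.0]
width: 0.0173
```

```bash
python3 go.py .462 -.159 .0075 186.8
```

```text
t 7.07 pos [ 0.4597 -0.1413  0.0081] eul [-174.9755    0.0335  179.9519] F [0.2754 4.9612 4.9892] w 0.0173
shift [ -0.7 -17.8   0.6] rot [ 0.05  0.03 -1.78]
```

arm_command --pt "0 -7 0 0 0 -0.8 0" --pt "-1 -13 0 0 0 -1.4 0" --pt "-1 -18 0 0 0 -1.8 0" --pt "-1 -18 0 0 0 -1.8 0" --pt "-1 -18 0 0 0 -1.8 0"

```text
clock: 7.48
tool_pos: [0.4624, -0.16, 0.0081]
orientation: [-0.058, 0.998, -0.0, 0.0]
contact_force: [0.7, 0.7, 5.2]
width: 0.0172
```

```bash
python3 go.py .462 -.159 .0075 186.8; python3 - <<'E'
from fit import *
q=[.779,-.1214,.119]
s=robot.get_state(); import go
tp=s["tool_pos"]; yaw=go.R.from_quat(s["orientation"]).as_euler('ZYX')[0]-np.pi; 
tr=[tp[0]+.129*np.cos(yaw),tp[1]+.129*np.sin(yaw),yaw]; print("tray pred",tr)
ims=[]
for n in ["wrist","side","scene"]:
    p=robot.get_image(n); cv2.imwrite(f"pics/{n}3.png",p["img"][:,:,::-1])
    for t,z in [("stand",0),("bell_mid",.031),("tray_center",.008)]:
        for r in robot.tip_of(p,t)[:2]: print(n,t,round(r["conf"],2),onz(p,r["at"],z)[:2])
    if n=="scene": continue
    o=np.array([0,0] if n=="wrist" else [190,80]); 
    src=p["img"][:,:,::-1] if n=="wrist" else p["img"][80:245,190:390,::-1]
    sc=400/src.shape[1]; sc=min(sc,600/src.shape[0]) if n=="wrist" else 2*sc
    im=cv2.resize(src,None,fx=sc*(1),fy=sc,interpolation=cv2.INTER_CUBIC)
    if n=="wrist": im=cv2.resize(src,(800,600)); sc=800/512
    T=W(q,TOP); draw(im,p,T[:4],sc,o,(0,255,0)); draw(im,p,T[[0,1,5,4]],sc,o,(0,255,0)); draw(im,p,W(tr,DISH),sc,o,(255,0,0)); draw(im,p,W(tr,GR),sc,o,(255,0,0))
    cv2.imwrite(f"pics/{n}3o.png",im[:600])
E
```

```text
t 7.48 pos [ 0.4624 -0.16    0.0081] eul [-173.3266    0.0367 -179.9809] F [0.7256 0.7147 5.2018] w 0.0172
shift [0.2 1.  0.6] rot [-0.02  0.04 -0.13]
tray pred [np.float64(0.5904781266204985), np.float64(-0.14495972487047198), np.float64(-6.166711980307683)]
side stand 0.7 [ 0.7829 -0.124 ]
side bell_mid 0.72 [ 0.5824 -0.1505]
side bell_mid 0.72 [ 0.4668 -0.1705]
side tray_center 0.93 [ 0.5872 -0.1449]
side tray_center 0.86 [0.3339 0.1657]
scene stand 0.7 [ 0.7796 -0.1234]
scene stand 0.66 [ 0.5842 -0.1455]
scene bell_mid 0.47 [ 0.5822 -0.149 ]
scene tray_center 0.69 [0.3517 0.5359]
scene tray_center 0.62 [ 0.5868 -0.1557]
```

View pics/wrist3o.png

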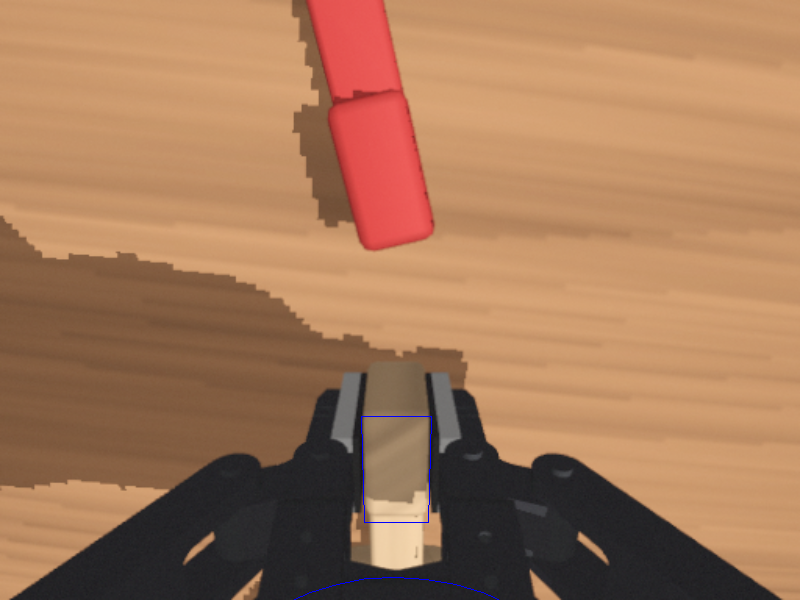

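View pics/side3o.png

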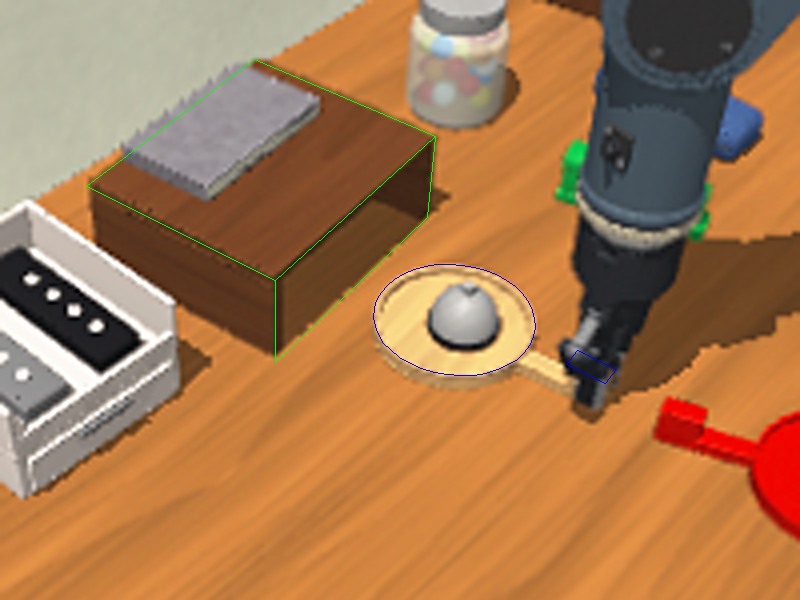

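```bash
cat > edge.py <<'E'
from fit import *
from scipy.ndimage import map_coordinates, gaussian_filter
E={"scene":[(0,1),(0,3)],"side":[(0,1),(1,2),(0,3),(1,5)]}
def refine(q,ps,names,L=4):
    q=np.array(q)
    for it in range(8):
        obs=[]
        for n in names:
            p=ps[n]; g=gaussian_filter(p["img"].mean(2),.8)
            T=W(q,TOP)
            for a,b in E[n]:
                for s in np.linspace(.08,.92,30):
                    i,j=proj(p,T[a]),proj(p,T[b]); d=(j-i)/np.linalg.norm(j-i); nn=np.array([-d[1],d[0]])
                    c=proj(p,T[a]*(1-s)+T[b]*s); k=np.arange(-L,L+.01,.25); P=c+k[:,None]*nn
                    v=map_coordinates(g,[P[:,1],P[:,0]],order=1); e=abs(np.gradient(v))
                    m=e.argmax()
                    if e[m]>1.0 and 0<m<len(k)-1: obs.append((n,a,b,s,c+k[m]*nn,nn))
        f=lambda q:np.array([(proj(ps[n],(lambda T:T[a]*(1-s)+T[b]*s)(W(q,TOP)))-c)@nn for n,a,b,s,c,nn in obs])
        r=least_squares(f,q,loss="soft_l1",f_scale=.4); q=r.x
    return q,len(obs),np.median(abs(f(q)))
E
python3 - <<'E'
from edge import *
ps={n:robot.get_image(n) for n in ["scene","side"]}
for nm in (["side"],["scene","side"],["scene"]): print(nm,*refine([.779,-.1214,.119],ps,nm))
E
```

```text
['side'] [ 0.779  -0.1243  0.1458] 119 0.48444082748357903
['scene', 'side'] [ 0.7788 -0.1242  0.1436] 177 0.4725170918174082
['scene'] [ 0.7801 -0.1244  0.118 ] 59 0.24288403340776688
```

```bash
python3 go.py .631 -.142 .0078 187.5
```

```text
t 8.18 pos [ 0.4623 -0.1599  0.0081] eul [-173.3189    0.0243 -179.956 ] F [ 0.9531 -0.5164  4.6191] w 0.0174
shift [-169.6   -1.8    0.4] rot [-0.04  0.02 -0.82]
```

arm_command --pt "-2 0 0 0 0 -0.4 0" --pt "-7 -1 0 0 0 -0.8 0" --pt "-15 -1 0 0 0 -0.8 0" --pt "-25 -1 0 0 0 -0.8 0" --pt "-35 -1 0 0 0 -0.8 0"

```text
clock: 8.6
tool_pos: [0.4922, -0.1581, 0.0078]
orientation: [-0.065, 0.998, -0.001, -0.004]
contact_force: [-12.7, -0.8, 15.7]
width: 0.0173
```

```bash
python3 go.py .631 -.142 .0078 187.5
```

```text
t 8.6 pos [ 0.4922 -0.1581  0.0078] eul [-172.595    -0.504  -179.8709] F [-12.6556  -0.8491  15.6745] w 0.0173
shift [-139.7   -1.9   -1.2] rot [-0.13 -0.5  -0.09]
```

Force rose to 12.7 N horizontally, against about 5 N before. I look before going on.

```bash
python3 - <<'E'
from fit import *
import go
q=[.779,-.123,.13]
p0=robot.get_image("scene"); p=robot.get_image("side"); s=robot.get_state(); print(s["contact_force"],s["wrist_torque"],s["tool_pos"],s["clock"])
tp=s["tool_pos"]; yaw=go.R.from_quat(s["orientation"]).as_euler('ZYX')[0]+np.pi
tr=[tp[0]+.129*np.cos(yaw),tp[1]+.129*np.sin(yaw),yaw]; print(tr)
for n,pp in (("side",p),("scene",p0)):
    for t,z in [("bell_mid",.031),("tray_center",.008)]:
        for r in robot.tip_of(pp,t)[:2]: print(n,t,round(r["conf"],2),onz(pp,r["at"],z)[:2])
ims=[]
for pp,o,w,h in ((p,(205,90),160,120),(p0,(130,125),160,120)):
    im=cv2.resize(pp["img"][o[1]:o[1]+h,o[0]:o[0]+w,::-1],None,fx=2.5*1,fy=2.5,interpolation=cv2.INTER_CUBIC); o=np.array(o)
    T=W(q,TOP); draw(im,pp,T[[0,1,5,4]],2.5,o,(0,255,0)); draw(im,pp,W(tr,DISH),2.5,o,(255,0,0)); ims.append(im)
cv2.imwrite("pics/s4.png",cv2.resize(np.hstack(ims),(800,300)))
E
```

```text
[-2.5151 -0.3214  8.0029] [-0.1997  0.7978 -0.0164] [ 0.4965 -0.1571  0.0078] 8.7
[np.float64(0.624406430134939), np.float64(-0.1403588145228789), np.float64(0.12985357349636928)]
side bell_mid 0.53 [ 0.6121 -0.1522]
side tray_center 0.93 [0.339  0.1623]
side tray_center 0.91 [0.3367 0.5226]
scene bell_mid 0.58 [ 0.6207 -0.1489]
scene tray_center 0.76 [0.3531 0.5375]
scene tray_center 0.75 [0.3346 0.1716]
```

View pics/s4.png

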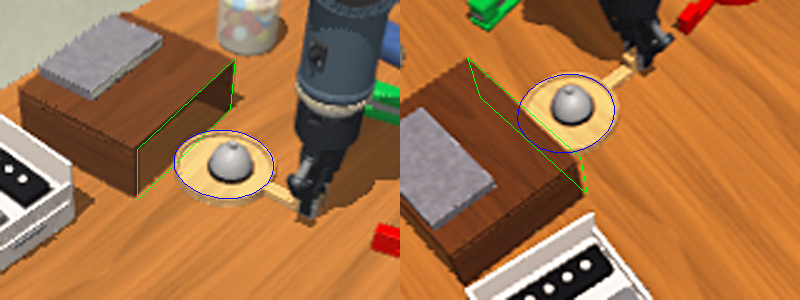

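Both views show the tray clear of the stand and the bell upright. The force fell to 2.5 N at rest, so it was drag from down-pressure and not a collision. I ease up slightly and continue slower.

arm_command --pt "-4 0 -0.6 0 0 0 0" --pt "-9 0 -0.6 0 0 0 0" --pt "-15 0 -0.6 0 0 0 0" --pt "-21 0 -0.6 0 0 0 0" --pt "-27 0 -0.6 0 0 0 0"

```text
clock: 9.32
tool_pos: [0.5246, -0.1517, 0.0083]
orientation: [-0.066, 0.998, 0.0, -0.0]
contact_force: [0.2, 0.4, -3.8]
width: 0.0175
```

```bash
python3 go.py .631 -.142 .0082 187.5
```

```text
t 9.32 pos [ 0.5246 -0.1517  0.0083] eul [-172.446    -0.0054  179.9686] F [ 0.219   0.4196 -3.7762] w 0.0175
shift [-106.8   -4.4    0.1] rot [ 0.03 -0.01  0.05]
```

arm_command --pt "-5 0 0.3 0 0 0 0" --pt "-11 -1 0.3 0 0 0 0" --pt "-17 -1 0.3 0 0 0 0" --pt "-23 -1 0.3 0 0 0 0" --pt "-29 -1.5 0.3 0 0 0 0"

```text
clock: 9.73
tool_pos: [0.5534, -0.1496, 0.0082]
orientation: [-0.066, 0.998, 0.0, 0.0]
contact_force: [-1.1, 0.5, -2.9]
width: 0.0172
```

arm_command --pt "-6 0 0 0 0 0 0" --pt "-12 -1 0 0 0 0 0" --pt "-18 -1 0 0 0 0 0" --pt "-24 -1 0 0 0 0 0" --pt "-30 -1.5 0 0 0 0 0"

```text
clock: 10.15
tool_pos: [0.5833, -0.1472, 0.0082]
orientation: [-0.066, 0.998, 0.0, -0.0]
contact_force: [-0.3, -0.7, -2.8]
width: 0.0175
```

```bash
python3 go.py .631 -.142 .008 187.5
```

```text
t 10.15 pos [ 0.5833 -0.1472  0.0082] eul [-172.465    -0.0063  179.991 ] F [-0.2945 -0.7351 -2.7667] w 0.0175
shift [-48.   -1.1   0.2] rot [ 0.01 -0.01  0.04]
```

arm_command --pt "-6 0 0.2 0 0 0 0" --pt "-13 -0.5 0.2 0 0 0 0" --pt "-20 -1 0.2 0 0 0 0" --pt "-27 -1 0.2 0 0 0 0" --pt "-32 -1 0.2 0 0 0 0"

```text
clock: 10.57
tool_pos: [0.6157, -0.1439, 0.008]
orientation: [-0.066, 0.998, 0.0, 0.0]
contact_force: [-0.9, -0.3, -2.3]
width: 0.0176
```

arm_command --pt "-4 0 0 0 0 0 0" --pt "-7 0 0 0 0 0 0" --pt "-9 0 0 0 0 0 0" --pt "-9 0 0 0 0 0 0"

```text
clock: 10.9
tool_pos: [0.624, -0.1428, 0.008]
orientation: [-0.066, 0.998, 0.0, 0.0]
contact_force: [0.7, -0.1, -3.8]
width: 0.0176
```

```bash
python3 go.py .631 -.142 .008 187.5; python3 - <<'E'
from edge import *
import go
ps={n:robot.get_image(n) for n in ["scene","side","wrist"]}
print(refine([.779,-.123,.13],ps,["side"])[0])
q=[.779,-.123,.13]
s=robot.get_state();tp=s["tool_pos"]; yaw=go.R.from_quat(s["orientation"]).as_euler('ZYX')[0]+np.pi
tr=[tp[0]+.129*np.cos(yaw),tp[1]+.129*np.sin(yaw),yaw]
for n,t,z in [("side","tray_grip",.024),("scene","tray_grip",.024),("wrist","tray_grip",.024)]:
    for r in robot.tip_of(ps[n],t): 
        X=onz(ps[n],r["at"],z)
        if abs(X[1]+.14)<.05: print(n,t,round(r["conf"],2),X[:2], "pred",tr[0]-.122*np.cos(yaw),tr[1]-.122*np.sin(yaw))
ims=[]
for n,o,w,h in (("side",(215,85),133,100),("scene",(110,130),133,100)):
    pp=ps[n]; im=cv2.resize(pp["img"][o[1]:o[1]+h,o[0]:o[0]+w,::-1],None,fx=3,fy=3,interpolation=cv2.INTER_CUBIC); o=np.array(o)
    T=W(q,TOP); draw(im,pp,T[:4],3,o,(0,255,0));draw(im,pp,T[[0,1,5,4]],3,o,(0,255,0)); draw(im,pp,W(tr,GR),3,o,(255,0,0)); ims.append(im)
cv2.imwrite("pics/s5.png",np.hstack(ims))
E
```

```text
t 10.9 pos [ 0.624  -0.1428  0.008 ] eul [-172.4581    0.0329  179.9949] F [ 0.7263 -0.0549 -3.7677] w 0.0176
shift [-7.  -0.1  0. ] rot [0.01 0.03 0.04]
[ 0.7758 -0.124   0.1364]
side tray_grip 0.92 [ 0.4022 -0.161 ] pred 0.63057593315473 -0.1420083901781445
side tray_grip 0.58 [ 0.6297 -0.1363] pred 0.63057593315473 -0.1420083901781445
scene tray_grip 0.64 [ 0.6165 -0.1422] pred 0.63057593315473 -0.1420083901781445
scene tray_grip 0.59 [ 0.3958 -0.1688] pred 0.63057593315473 -0.1420083901781445
wrist tray_grip 0.93 [ 0.6283 -0.1426] pred 0.63057593315473 -0.1420083901781445
```

View pics/s5.png

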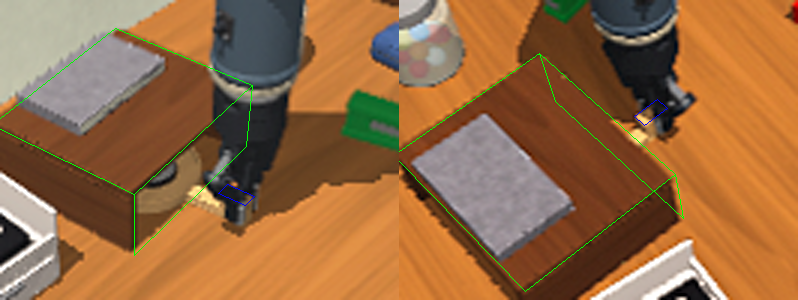

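Pictures show the grip and the inner bar out at the front, the bell under the top, and the finger backs clear of the edge. By my estimate the dish centre is at local x ≈ −28, so 9 mm more brings it to ≈ −19.

arm_command --pt "-2 0 0.2 0 0 0 0" --pt "-5 0 0.3 0 0 0 0" --pt "-8 0 0.3 0 0 0 0" --pt "-9 0 0.4 0 0 0 0" --pt "-9 0 0.4 0 0 0 0"

```text
clock: 11.62
tool_pos: [0.6324, -0.142, 0.0079]
orientation: [-0.066, 0.998, -0.0, -0.0]
contact_force: [-4.6, -1.4, 4.5]
width: 0.0173
```

```bash
python3 go.py .631 -.142 .008 187.5; python3 - <<'E'
from fit import *
import go
p=robot.get_image("wrist");s=robot.get_state();tp=s["tool_pos"]; yaw=go.R.from_quat(s["orientation"]).as_euler('ZYX')[0]+np.pi
for r in robot.tip_of(p,"tray_grip")[:1]:
    X=onz(p,r["at"],.024)[:2]; q=[.779,-.123,.13]; c,s_=np.cos(.13),np.sin(.13); d=X-q[:2]; print("local grip",c*d[0]+s_*d[1],-s_*d[0]+c*d[1],r["conf"])
E
```

```text
t 11.62 pos [ 0.6324 -0.142   0.0079] eul [-172.4794   -0.0293 -179.974 ] F [-4.5525 -1.3704  4.496 ] w 0.0173
shift [ 1.3  0.1 -0.1] rot [-0.03 -0.03  0.02]
local grip -0.14211429974322137 -0.0006070495032833405 0.57
```

arm_command --pt "0 0 0 0 0 0 0.3" --pt "0 0 0 0 0 0 0.5" --pt "0 0 0 0 0 0 0.6" --pt "0 0 0 0 0 0 0.6" --pt "0 0 0 0 0 0 0.6"

```text
clock: 12.13
tool_pos: [0.6327, -0.1417, 0.0076]
orientation: [-0.066, 0.998, 0.0, 0.0]
contact_force: [-0.1, -0.3, 0.5]
width: 0.0513
```

arm_command --pt "2 0 -8 0 0 0 0.6" --pt "4 0 -22 0 0 0 0.6" --pt "6 0 -42 0 0 0 0.6" --pt "10 0 -70 0 0 0 0.6" --pt "20 0 -100 0 0 0 0.6"

```text
clock: 12.55
tool_pos: [0.6128, -0.1438, 0.1093]
orientation: [-0.066, 0.998, 0.0, 0.0]
contact_force: [0.6, 0.3, -0.4]
width: 0.0509
```

arm_command --pt "20 0 -35 0 0 0 0.6" --pt "50 0 -70 0 0 0 0.6" --pt "80 0 -90 0 0 0 0.6" --pt "110 0 -100 0 0 0 0.6" --pt "120 0 -100 0 0 0 0.6"

```text
clock: 12.97
tool_pos: [0.4909, -0.1607, 0.211]
orientation: [-0.065, 0.998, -0.002, 0.001]
contact_force: [0.8, -0.2, -0.2]
width: 0.0512
```

arm_command --pt "0 0 0 0 0 0 0.6" --pt "0 0 0 0 0 0 0.6"

```text
clock: 13.13
tool_pos: [0.4938, -0.1605, 0.2085]
orientation: [-0.065, 0.998, -0.001, 0.001]
contact_force: [-0.1, 0.2, -0.0]
width: 0.051
```

```bash
python3 - <<'E'
from edge import *
s=robot.get_state(); print(s["clock"],s["tool_pos"],s["contact_force"],s["width"])
ps={n:robot.get_image(n) for n in ["scene","side","wrist"]}
for n in ps:
    for t,z in [("tray_grip",.024),("tray_center",.008),("bell_mid",.031),("stand",0),("oblong_center",.008)]:
        for r in robot.tip_of(ps[n],t): 
            X=onz(ps[n],r["at"],z)
            if abs(X[1]+.13)<.05 and X[0]>.5 or t[0]=="o": print(n,t,round(r["conf"],2),X[:2])
q=[.779,-.123,.13]; c=W(q,[[-.020,-.0006,0]])[0]; tr=[c[0],c[1],.13]; print(c)
im=[]
for n,o,w,h in (("side",(205,85),133,120),("wrist",(0,0),512,384)):
    pp=ps[n]; sc=400/w; a=cv2.resize(pp["img"][o[1]:o[1]+h,o[0]:o[0]+w,::-1],(400,int(h*sc)),interpolation=cv2.INTER_CUBIC); o=np.array(o)
    T=W(q,TOP); draw(a,pp,T[:4],sc,o,(0,255,0)); draw(a,pp,W(tr,GR),sc,o,(255,0,0)); draw(a,pp,W(tr,DISH),sc,o,(255,0,0))
    im.append(cv2.copyMakeBorder(a,0,max(0,361-a.shape[0]),0,0,cv2.BORDER_CONSTANT)[:361])
cv2.imwrite("pics/s6.png",np.hstack(im))
E
```

```text
13.1333 [ 0.4938 -0.1605  0.2085] [-0.1208  0.2412 -0.022 ] 0.0510291606530648
scene stand 0.87 [ 0.7769 -0.1248]
scene oblong_center 0.83 [0.6004 0.3799]
side tray_grip 0.93 [ 0.6511 -0.1527]
side tray_grip 0.57 [ 0.755  -0.1029]
side tray_center 0.67 [ 0.7569 -0.1091]
side stand 0.91 [ 0.7741 -0.1192]
side oblong_center 0.75 [0.6054 0.3634]
wrist tray_grip 0.8 [ 0.6374 -0.1431]
wrist bell_mid 0.57 [ 0.7554 -0.1312]
wrist stand 0.71 [ 0.7814 -0.1266]
wrist stand 0.71 [ 0.6537 -0.1427]
[ 0.7592 -0.1262  0.    ]
```

View pics/s6.png

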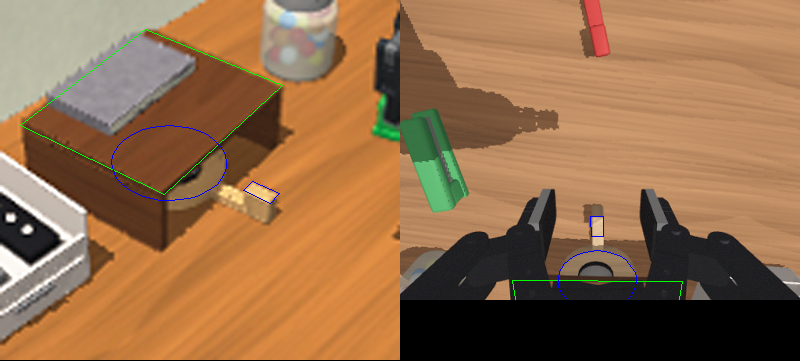

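The grip overlay matches in both views and the bell is upright under the top. I check the margin more precisely from nearer above.

arm_command --pt "-30 0 -40 0 0 0 0.6" --pt "-65 0 -60 0 0 0 0.6" --pt "-100 0 -70 0 0 0 0.6" --pt "-130 0 -70 0 0 0 0.6" --pt "-130 0 -70 0 0 0 0.6"

```text
clock: 14.45
tool_pos: [0.6273, -0.1412, 0.2778]
orientation: [-0.066, 0.998, 0.001, 0.002]
contact_force: [-2.1, 0.1, -0.7]
width: 0.0512
```

arm_command --pt "0 0 0 0 0 0 0.6" --pt "0 0 0 0 0 0 0.6"

```text
clock: 14.62
tool_pos: [0.6219, -0.143, 0.277]
orientation: [-0.066, 0.998, 0.0, -0.001]
contact_force: [0.2, 1.0, -0.5]
width: 0.051
```

```bash
python3 - <<'E'
from fit import *
s=robot.get_state(); print(s["clock"],s["tool_pos"])
p=robot.get_image("wrist"); q=[.779,-.123,.13]; c=W(q,[[-.020,-.0006,0]])[0]; tr=[c[0],c[1],.13]
for t,z in [("tray_grip",.024),("bell_mid",.031),("stand",0)]:
    for r in robot.tip_of(p,t)[:1]: print(t,round(r["conf"],2),onz(p,r["at"],z)[:2])
sc=800/512; a=cv2.resize(p["img"][:,:,::-1],(800,600),interpolation=cv2.INTER_CUBIC); o=np.zeros(2)
T=W(q,TOP); draw(a,p,T[:4],sc,o,(0,255,0)); draw(a,p,T[[0,1,5,4]],sc,o,(0,255,0));draw(a,p,W(tr,GR),sc,o,(255,0,0)); draw(a,p,W(tr,DISH),sc,o,(255,0,0)); cv2.imwrite("pics/w7.png",a)
E
```

```text
14.6167 [ 0.6219 -0.143   0.277 ]
tray_grip 0.8 [ 0.637 -0.143]
bell_mid 0.16 [ 0.632  -0.1435]
stand 0.85 [ 0.7796 -0.1282]
```

View pics/w7.png

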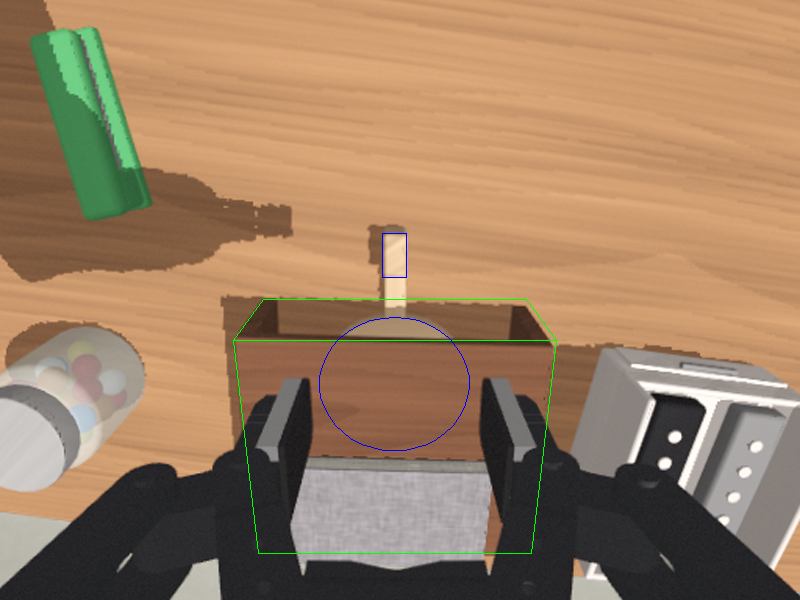

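The overlay coincides with the stand's front edge (row ~341) and with the grip (395,255). The dish is about 10 mm inside the front edge and aligned with the stand, so I hand in.

```bash
python3 -c "
from plant import robot
print(robot.close_job())"
```

```text
the job is handed in; nothing more can be done
None
```

I gripped the round bamboo tray with the bell by its block and slid it along the desk to the front of the stand. I then pushed it straight in, let go and backed off, and handed the job in at about 14.7 s.

**Last checks:**
- **Position:** by my estimate the dish is wholly under the top, about 10 mm behind its front edge and centred to about 1 mm. The tray is in line with the stand to about 1°. The grip sticks out at the front.
- **Bell:** it looked upright in the view after release. The final close view could not show it because the top hides it.
- **Stand and robot:** I saw no sign of anything touching the stand. The arm was clear of everything at the end.
- **Oblong tray:** the network located it within about 6 mm of where it stood at the start, which is within the scatter between cameras.

**Disagreements:**
- **Drag:** partway in, the drag rose to about 13 N with about 16 N upward on the gripper. The pictures showed the tray clear of the stand and the force fell at rest. I put it down to the gripper pressing the tray down, and it stopped once I eased the gripper up 0.6 mm. Up to the last few millimetres the gripper then carried most of the tray's weight.
- **Slip:** the tray slipped about 2 mm in the fingers, which I allowed for in the final push.
- **Stand angle:** the two fixed cameras disagreed on the stand's angle (6.8° and 8.3°), so I used 7.5°. The final close view agreed with that.

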